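# Unjam a parts tube with a push rod

## Task

Two orange terminal blocks are jammed at the bottom of the clear tube. Tip the tube by pushing its top over towards the front of its stand, as far as it goes, then take the red-handled rod from its holder and push it gently down inside the tube until the blocks have dropped into the tray and the rod's collar sits on the tube's mouth. Leave the rod there, and leave the flux jar, tape, tip cleaner tin and solder reel where they are.

Things in the scene. Friction and masses are not known exactly. Their poses are not given: they have to be found in the camera images.
- stand: blue fixed stand, base 190 x 100 x 8 mm (x = -65 to +125 mm). Origin on the bench right below the tube's pivot; z up; x from its front (which roughly faces the robot) to its back; y along the pivot axis. Two upright cheeks, outer faces y = +-22 mm, hubs to y = +-29 mm, up to z = 99 mm. Black rubber foot under the upright tube, 24 x 30 mm, top z = 40 mm
- tray (a point): centre of the floor of the stand's catch tray, at stand x = 71, y = 0, z = 8 mm; axes as the stand. Inside 96 mm (x) by 88 mm (y), steel walls 4 mm thick, tops 32 mm above the bench. Its front end is a 45 degree steel slide from z = 34 mm at stand x = 23 mm down to the floor at x = 49 mm
- pivot (a point): the tube's pivot, on the tube's axis, 88 mm above the bench; axes as the stand. Clear square tube 19 mm outside, walls 2.5 mm, bore 14 x 14 mm right through, 65 mm above the pivot and 45 mm below it; 22 mm metal bands round it at the pivot and 54 to 64 mm above. Grey spring housing on its +x face, 18 to 38 mm below the pivot, out to 22 mm from the axis
- tube (a joint): lean of the tube: 0 = upright, 0.61 rad (35 degrees) = as far as it goes, mouth leaning to the stand's -x (front), outlet swung to +x over the tray. Stiff pivot (about 0.22 N m): it stays where it is left. To tip it, push its +x face above the pivot towards the stand's -x, e.g. with closed fingers from above
- tube_mouth (a point): centre of the tube's upper open end (rim). Its z axis points along the tube, out of the mouth; y along the pivot axis. 65 mm from the pivot; no funnel
- tube_outlet (a point): centre of the tube's lower open end, 110 mm down the tube from the mouth; same axes as tube_mouth
- block_low: lower orange terminal block, 12.4 x 12.4 x 20 mm, origin at the centre of its underside, z along its 20 mm length. Jammed in the tube 14 to 34 mm above the outlet: its edge has caught on a spring shoe with a sloped top that juts from the +x side of the bore. A push along the tube with the rod (roughly 8 to 18 N) drives the shoe back; keep pushing until it is out
- block_up: upper orange terminal block, the same, sitting on the lower one (34 to 54 mm above the outlet when jammed). It has to pass the same spring shoe
- holder: fixed black holder of the rod: block 50 x 50 mm, top at z = 70 mm, on a steel foot 80 x 80 x 8 mm; origin at the centre of its underside. An upright round hole 12 mm wide, 56 mm deep, in the middle of its top
- rod: push rod standing in the holder, handle up. Origin at the centre of its tip, z along the rod towards the handle. Steel shaft 10 mm across with a conical tip (5 mm flat, cone 5 mm long); collar 26 mm across, 118 to 123 mm from the tip; round red handle 22 mm across, 123 to 178 mm from the tip. About 100 g. At the start the tip is 14 mm above the bench; it may lean by a degree
- rod_tip (a point): centre of the rod's tip; axes as the rod
- rod_collar (a point): centre of the collar's underside, 118 mm from the tip; when it sits on the tube's mouth the tip stands 8 mm out of the outlet
- flux: flux jar with white lid, 50 mm across, 26 mm high; origin under its centre. Bystander
- tape: roll of black insulating tape lying flat, 56 mm across, 19 mm high; origin under its centre. Bystander
- cleaner: tip cleaner tin with brass wool, 64 mm across, 36 mm high; origin under its centre. Bystander
- reel: solder reel, 85 x 56 x 40 mm; origin under its centre. Bystander

How it is judged:
By the outcome, as a careful person would: the job done as asked, in the order asked, and still so for the second after the job is handed in, with the robot touching nothing.
It also fails if it takes over 61 s, if anything falls off the work surface, if the arm or the gripper's body presses on something with over 40 N, if the wrist force passes 120 N, or if a joint passes its speed limit or range.

## Robot

A 7-joint arm with a two-finger parallel gripper is mounted at the origin on a cart in front of the work surface, level with it; the furniture and walls round the work are solid. World frame = base frame: x ahead of the robot, y to its left, z up, the work surface at z = 0. Lengths are in mm, angles in rad, forces in N, time in s.
With the tool pointing down it reaches from about 350 to 900 mm from the base axis. Payload 7.2 kg.
Tool frame: the origin (TCP) lies at the very end of the fingers, on their centre line; the grasp point (between the pads) lies robot.grip_point_offset behind it (robot.grip_point_offset is the distance from the TCP to the grasp point, in mm); z points along the fingers, y is the line along which they close (so a half turn about z gives the same grasp; the last joint's range is limited). The gripper opens to 85 mm and grips with 20 to 120 N. Pads are 22 mm wide; open, the fingers measure 114 mm over their backs; the gripper's body (76 mm by 85 mm) begins 54 mm behind the grasp point. The pads swing forward as they close: fully open they stand 13 mm farther back than shut.
Start: joints at [1.183, 0.411, -0.013, 1.596, 0.006, 1.134, -0.082], TCP at [196.474, -593.319, 231.297] pointing down, gripper open.
Joint ranges: [-2.95, 2.95], [-0.29, 1.99], [-1.47, 1.44], [0.14, 2.54], [-1.03, 4.17], [0.13, 1.85], [-2.86, 2.86]. Speed limits (rad/s): [2.39, 2.39, 3.01, 3.01, 3.14, 3.14, 3.14].

## Interface

Orientations are given as [roll, pitch, yaw] about the fixed x, y, z axes, in that order (R = Rz(yaw) Ry(pitch) Rx(roll)).
In Python, from bench import robot gives the robot as it stands. The module is installed in compiled form; this text tells all that it offers.
- The arm moves only by the shell command python3 -m inch 'ROWS' [FORCE]. ROWS is JSON, a list of rows, each an object of numbers: "tx", "ty", "tz": the shift along the tool's x, y, z each as a share of 200 mm, from -1 to 1; "roll": the turn about the tool's z as a share of 60 degrees, from -1 to 1; "grip": the opening, from -1 (shut) to 1 (fully open). A call has 1 to 10 rows; each row is the pose to reach, as a shift and turn from the pose commanded when the call began, along the tool's axes at that moment; what a row does not reach only later rows make up. A row lasts 1/12 s, in which the tool goes at most 41.7 mm and 7.16 degrees, less where a joint would pass 70% of its speed; a pose out of reach is approached as far as the arm can. A call with a number of a shift or a turn outside -1 to 1 is refused whole. A call with a gripper value outside its range is refused whole. The fingers move at their own pace and stop on an object; FORCE is the grip in N (left out, the last holds). Time passes only in rows, so rows that repeat a pose let the fingers close. It gives the time, the measured TCP pose, the force, the opening and the grip force at its end, in the units of the state.
- robot.get_state(): the state, without advancing time (a new reading comes with each control period).
- robot.get_image(name): name is "scene" or "top"; returns the picture (420x560x3 uint8, blue, green, red); there is no depth.
- robot.camera_params(name): a dict with "camera_matrix" (3x3 intrinsics, pixels), "R" (3x3) and "t" (3): a world point X has camera coordinates R X + t. Camera axes: x right, y down, z forward; pixel columns grow to the right and rows downward; lengths in mm; the calibration is good to about 2 mm. A picture is of the moment at which its call begins. camera_params takes no time and is no camera call.
- robot.finish_job(): hands the job in; it is judged then, once.
Trained networks look in the newest picture that a camera, given by its name, has taken for a name from the list of things; names that differ only in an ending like _2 or _b are one class to them, and where a whole thing is asked for, a point or a joint stands for the part that bears it (a point fixed in the world has none). Each returns a list of dicts, best first, with "score" (0 to 1); they miss things now and then, are a little off and sometimes report something else, mostly with a low value. They report only what shows in the picture. A call takes as long as a camera call.
- robot.find_in(camera, thing): "centre" ([row, column] in pixels, amid what is visible of it).
- robot.cut_out(camera, thing): "mask" (420x560 bool, what is visible of it) and "centre" ([row, column] in pixels, amid what is visible of it).
- robot.tip_of(camera, thing): "centre" ([row, column] in pixels: a listed point, or the origin of a listed thing).
The state is a dict: "t": time; "qpos": joint angles; "joint_vel": joint speeds; "joint_efforts": joint torques, N m; "tool_pos": TCP position; "tcp_rot": TCP orientation; "contact_force": force on the tool from outside, world axes, zero at the start; "torque": the same for the moment, N m; "width": finger opening in mm; "grasp_force": force on a finger pad.
Only numpy, scipy, OpenCV 4.12 (cv2) and the standard library are available. Lean on these libraries where they do the work, as an engineer would, in place of code of your own. Each camera call takes 0.05 s, during which the arm holds its last target. There are 200 camera calls.

## Working session

There is one attempt and no reset: what is moved stays moved. The work goes in short steps, Python scripts to look and compute and a shell command to move; the robot and the scene stay as the last step left them, time stands still between calls to the robot, and variables do not carry over. Pictures are saved under pics/ and viewed, at most 10 in all, crops included, and the job is handed in when it is done.

```bash
mkdir -p pics; ls
cat > h.py <<'E'
import numpy as np, cv2
from bench import robot
from scipy.spatial.transform import Rotation as Ro
def cam(n):
    p=robot.camera_params(n); return np.array(p["camera_matrix"]),np.array(p["R"]),np.array(p["t"]).ravel()
def ray(n,rc):
    K,R,t=cam(n); d=R.T@np.linalg.solve(K,[rc[1],rc[0],1]); return -R.T@t,d/np.linalg.norm(d)
def atz(n,rc,z):
    o,d=ray(n,rc); return o+d*(z-o[2])/d[2]
def tri(*obs):
    A=0;b=0
    rs=[ray(*x) if not isinstance(x[0],np.ndarray) else x for x in obs]
    for o,d in rs:
        P=np.eye(3)-np.outer(d,d);A=A+P;b=b+P@o
    X=np.linalg.solve(A,b); return X,[np.linalg.norm((np.eye(3)-np.outer(d,d))@(X-o)) for o,d in rs]
def proj(n,X):
    K,R,t=cam(n); c=K@(R@np.array(X)+t); return c[1]/c[2],c[0]/c[2]
E
python3 - <<'E'
from h import *
s=robot.get_state();print({k:np.round(v,3).tolist() for k,v in s.items()},robot.grip_point_offset)
a=robot.get_image("scene");b=robot.get_image("top")
cv2.imwrite("pics/s0.png",a);cv2.imwrite("pics/t0.png",b)
for n in("scene","top"):
    K,R,t=cam(n);print(n,K.round(1).tolist(),(-R.T@t).round(0),R.round(2).tolist())
    for th in("stand","tray","pivot","tube_mouth","tube_outlet","block_up","holder","rod","rod_tip","rod_collar","flux","tape","cleaner","reel"):
        r=robot.tip_of(n,th)[:2];print(th,[(np.round(x["centre"],1).tolist(),round(x["score"],2)) for x in r])
E
```

```text
pics
{'t': 0.0, 'qpos': [1.183, 0.412, -0.013, 1.597, 0.006, 1.134, -0.082], 'joint_vel': [-0.0, 0.0, -0.0, 0.0, 0.0, -0.001, 0.0], 'joint_efforts': [0.0, -60.063, 0.683, -29.942, 0.014, 0.011, -0.0], 'tool_pos': [196.28, -592.83, 230.435], 'tcp_rot': [-3.14, 0.0, 0.32], 'contact_force': [0.005, 0.132, 0.117], 'torque': [-0.018, 0.025, 0.065], 'grasp_force': 0.0, 'width': 85.06} 18.700000000000003
scene [[498.2, 0.0, 276.7], [0.0, 498.2, 209.3], [0.0, 0.0, 1.0]] [-108.  872.  938.] [[-0.77, -0.64, -0.02], [-0.39, 0.49, -0.78], [0.5, -0.59, -0.63]]
stand [([197.2, 309.6], 0.65), ([172.8, 305.8], 0.41)]
tray [([187.4, 285.4], 0.82)]
pivot [([169.9, 307.1], 0.88)]
tube_mouth [([155.8, 307.4], 0.73)]
tube_outlet [([184.8, 308.5], 0.74)]
block_up [([187.0, 307.3], 0.35)]
holder [([276.0, 257.1], 0.73)]
rod []
rod_tip [([157.0, 309.0], 0.22)]
rod_collar [([239.0, 256.7], 0.63)]
flux [([215.1, 386.9], 0.74)]
tape [([259.8, 330.4], 0.66)]
cleaner [([324.2, 227.8], 0.87), ([236.4, 255.4], 0.41)]
reel [([240.4, 227.3], 0.91)]
top [[517.4, 0.0, 279.4], [0.0, 517.4, 208.9], [0.0, 0.0, 1.0]] [ 344.  122. 1434.] [[-0.01, -1.0, 0.01], [-0.99, 0.01, -0.14], [0.14, -0.01, -0.99]]
stand [([181.9, 357.9], 0.56), ([212.3, 233.6], 0.55)]
tray [([159.0, 354.3], 0.89), ([174.0, 367.9], 0.65)]
pivot [([178.0, 361.9], 0.67), ([219.6, 232.9], 0.43)]
tube_mouth [([187.1, 354.4], 0.73), ([173.9, 365.7], 0.47)]
tube_outlet [([177.6, 356.8], 0.67)]
block_up []
holder [([240.3, 176.5], 0.69), ([221.2, 235.9], 0.68)]
rod [([220.7, 235.3], 0.55)]
rod_tip []
rod_collar [([221.6, 235.6], 0.55), ([215.4, 231.6], 0.4)]
flux [([267.3, 388.3], 0.56)]
tape [([263.8, 289.8], 0.66), ([185.6, 354.3], 0.53)]
cleaner [([238.3, 179.4], 0.84), ([179.1, 356.1], 0.38)]
reel [([165.6, 252.3], 0.84)]
```

Run:
```python
from h import *
a=cv2.imread("pics/s0.png");b=cv2.imread("pics/t0.png")
cv2.imwrite("pics/sc.png",cv2.resize(a[120:360,180:440],None,fx=2.5,fy=2.5,interpolation=2)[:600])
cv2.imwrite("pics/tc.png",cv2.resize(b[130:310,150:420],None,fx=2.9,fy=2.9,interpolation=2))
S={"mouth":((155.8,307.4),(187.1,354.4)),"pivot":((169.9,307.1),(178,361.9)),"outlet":((184.8,308.5),(177.6,356.8)),"tray":((187.4,285.4),(159,354.3)),"stand":((197.2,309.6),(181.9,357.9)),"holder":((276,257.1),(221.2,235.9)),"collar":((239,256.7),(221.6,235.6)),"flux":((215.1,386.9),(267.3,388.3)),"tape":((259.8,330.4),(263.8,289.8)),"cleaner":((324.2,227.8),(238.3,179.4)),"reel":((240.4,227.3),(165.6,252.3))}
for k,(u,v) in S.items():
    X,e=tri(("scene",u),("top",v));print(k,X.round(1),np.round(e,1))
```

```text
mouth [573.9 -75.6 183. ] [6.6 6.6]
pivot [ 607.5 -112.3  102.3] [0.8 0.8]
outlet [ 612.1 -112.8   46.9] [8.1 8.1]
tray [ 683.8 -108.5    5. ] [3.4 3.4]
stand [ 611.9 -123.6   -7.2] [6.3 6.3]
holder [510.6 226.4  -5.5] [1.4 1.4]
collar [500.  221.8 125.4] [8.1 8.1]
flux [ 375.1 -196.1   -5. ] [0.4 0.4]
tape [388.   77.3  14. ] [0.3 0.3]
cleaner [464.6 383.9  -8.8] [1. 1.]
reel [666.9 178.2  -4.7] [0.7 0.7]
```

View pics/sc.png

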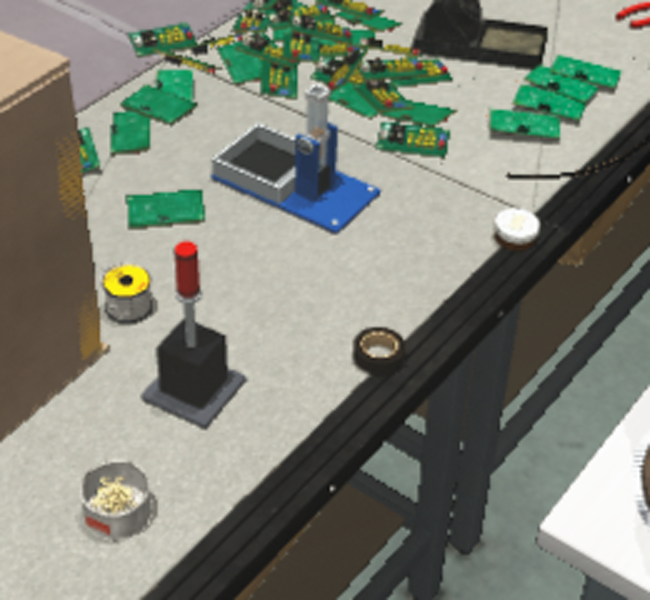

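View pics/tc.png

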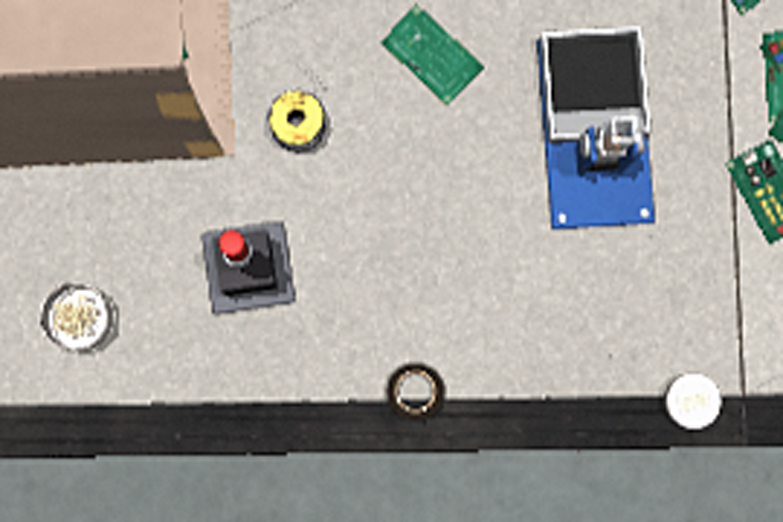

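The scene crop shows the tube mouth at about full-image px (155,307) and the rod handle top at (219,255). In the top crop, the mouth is at (174,365), so the network's first answer there was wrong, and the handle is at (214,230). I'll fit the stand and holder poses from the corners.

```bash
cat > fit.py <<'E'
from h import *
from scipy.optimize import least_squares
T=lambda x,y:("top",(130+y/2.9,150+x/2.9)); S=lambda x,y:("scene",(120+y/2.5,180+x/2.5))
st=[((-65,50,8),T(552,228)),((-65,-50,8),T(655,224)),((123,48,32),T(538,33)),((123,-48,32),T(641,27)),((0,0,153),T(624,128)),
((-65,-50,8),S(380,190)),((-65,50,8),S(337,230)),((125,50,8),S(212,178)),((0,0,153),S(318,88))]
ho=[((40,40,8),T(202,234)),((40,-40,8),T(283,222)),((-40,-40,8),T(295,298)),((-40,40,8),T(213,313)),((0,0,192),T(232,242)),
((40,40,8),S(143,395)),((-40,40,8),S(208,425)),((-40,-40,8),S(245,378)),((0,0,192),S(187,247))]
def tf(p,X): return Ro.from_euler("z",p[2]).apply(X)+[p[0],p[1],0]
if __name__=="__main__":
  for nm,ob,p0 in(("stand",st,(610,-112,0)),("holder",ho,(500,222,0))):
    def f(p): return np.concatenate([np.subtract(proj(o[0],tf(p,X)),o[1]) for X,o in ob])
    r=least_squares(f,p0,loss="soft_l1",x_scale=[10,10,.1]);print(nm,r.x.round(3));print(f(r.x).reshape(-1,2).round(1).tolist())
E
python3 fit.py
python3 - <<'E'
from h import *
print("mouth",tri(("scene",(155.3,307.3)),("top",(174,365.5))))
print("handletop",tri(("scene",(120+247/2.5,180+187/2.5)),("top",(130+242/2.9,150+232/2.9))))
E
```

```text
stand [ 6.06237e+02 -1.11078e+02  5.10000e-02]
[[0.2, -0.6], [-0.6, -0.4], [-0.4, 0.6], [-0.4, -0.7], [0.2, -0.5], [-0.9, 1.5], [-0.1, 0.8], [-1.7, -0.3], [0.5, 0.6]]
holder [5.05916e+02 2.26980e+02 1.43000e-01]
[[-0.7, -1.0], [-1.0, -0.4], [1.1, -0.2], [0.5, -0.7], [-0.1, -0.6], [-0.6, -0.3], [-0.5, 0.2], [-1.8, 2.1], [-0.4, 0.8]]
mouth (array([ 608.01708725, -112.70451123,  152.79410905]), [np.float64(1.12853319122521), np.float64(1.128533191225167)])
handletop (array([507.16028677, 226.57697157, 189.57674311]), [np.float64(1.3157601808297215), np.float64(1.3157601808296702)])
```

```bash
python3 -m inch '[{"tx":0.965,"ty":-0.53,"grip":-1},{"tx":0.965,"ty":-0.53,"grip":-1},{"tx":0.965,"ty":-0.53,"grip":-1},{"tx":0.965,"ty":-0.53,"grip":-1},{"tx":0.965,"ty":-0.53,"grip":-1},{"tx":0.965,"ty":-0.53,"grip":-1}]' 40
python3 -m inch '[{"tx":0.965,"ty":-0.53,"grip":-1},{"tx":0.965,"ty":-0.53,"grip":-1},{"tx":0.965,"ty":-0.53,"grip":-1},{"tx":0.965,"ty":-0.53,"grip":-1},{"tx":0.965,"ty":-0.53,"grip":-1},{"tx":0.965,"ty":-0.53,"grip":-1}]'
python3 -m inch '[{"tx":0.965,"ty":-0.53,"roll":0.257,"grip":-1},{"tx":0.965,"ty":-0.53,"roll":0.257,"grip":-1},{"tx":0.965,"ty":-0.53,"roll":0.257,"grip":-1},{"tx":0.965,"ty":-0.53,"roll":0.257,"grip":-1},{"tx":0.965,"ty":-0.53,"roll":0.257,"grip":-1},{"tx":0.965,"ty":-0.53,"roll":0.257,"grip":-1},{"tx":0.965,"ty":-0.53,"roll":0.257,"grip":-1},{"tx":0.965,"ty":-0.53,"roll":0.257,"grip":-1}]'
cat > w.py <<'E'
from h import *
s=robot.get_state();p=s["tool_pos"];Rt=Ro.from_euler("xyz",s["tcp_rot"])
print("t",round(s["t"],2),"tcp",np.round(p,1),np.round(s["tcp_rot"],3),"F",np.round(s["contact_force"],1),"w",round(s["width"],1),round(s["grasp_force"],1))
Sx=606.5;Sy=-111.5;ya=.051
print("stand frame",Ro.from_euler("z",-ya).apply(np.array(p)-[Sx,Sy,0]).round(1))
E
python3 w.py
```

```text
t 1.5 tcp [ 196.5 -593.3  231.3] [-3.142  0.     0.32 ] F [-0.2 -0.2 -0.2] w 85.6 0.0
stand frame [-434.  -460.3  231.3]validation failed for argument at $[0]...
validation failed for argument at $[0]...
validation failed for argument at $[0]...
```

```bash
python3 -m inch '[{"tx":0.965,"ty":-0.53,"tz":0,"roll":0,"grip":-1},{"tx":0.965,"ty":-0.53,"tz":0,"roll":0,"grip":-1},{"tx":0.965,"ty":-0.53,"tz":0,"roll":0,"grip":-1},{"tx":0.965,"ty":-0.53,"tz":0,"roll":0,"grip":-1},{"tx":0.965,"ty":-0.53,"tz":0,"roll":0,"grip":-1},{"tx":0.965,"ty":-0.53,"tz":0,"roll":0,"grip":-1}]' 40
```

```text
t: 2.0
tool_pos: [351.8, -426.3, 231.6]
tcp_rot: [-3.141, -0.003, 0.328]
contact_force: [1.1, 0.4, 1.0]
width: 12.3
grasp_force: 0.0
```

```bash
python3 -m inch '[{"tx":0.965,"ty":-0.53,"tz":0,"roll":0,"grip":-1},{"tx":0.965,"ty":-0.53,"tz":0,"roll":0,"grip":-1},{"tx":0.965,"ty":-0.53,"tz":0,"roll":0,"grip":-1},{"tx":0.965,"ty":-0.53,"tz":0,"roll":0,"grip":-1},{"tx":0.965,"ty":-0.53,"tz":0,"roll":0,"grip":-1},{"tx":0.965,"ty":-0.53,"tz":0,"roll":0,"grip":-1}]'
python3 -m inch '[{"tx":0.965,"ty":-0.53,"tz":0,"roll":0.257,"grip":-1},{"tx":0.965,"ty":-0.53,"tz":0,"roll":0.257,"grip":-1},{"tx":0.965,"ty":-0.53,"tz":0,"roll":0.257,"grip":-1},{"tx":0.965,"ty":-0.53,"tz":0,"roll":0.257,"grip":-1},{"tx":0.965,"ty":-0.53,"tz":0,"roll":0.257,"grip":-1},{"tx":0.965,"ty":-0.53,"tz":0,"roll":0.257,"grip":-1},{"tx":0.965,"ty":-0.53,"tz":0,"roll":0.257,"grip":-1},{"tx":0.965,"ty":-0.53,"tz":0,"roll":0.257,"grip":-1}]'
python3 w.py
```

```text
t: 2.5
tool_pos: [500.9, -264.1, 231.6]
tcp_rot: [-3.14, -0.004, 0.328]
contact_force: [0.3, 0.7, 0.2]
width: 0.2
grasp_force: 0.0
t: 3.17
tool_pos: [646.3, -108.7, 230.6]
tcp_rot: [-3.142, 0.001, 0.053]
contact_force: [0.2, -1.3, -0.5]
width: -0.0
grasp_force: 0.0
t 3.17 tcp [ 646.3 -108.7  230.6] [-3.142e+00  1.000e-03  5.300e-02] F [ 0.2 -1.3 -0.5] w -0.0 0.0
stand frame [ 39.8   0.8 230.6]
```

```bash
python3 -m inch '[{"tx":0,"ty":0,"tz":0.17,"roll":0,"grip":-1},{"tx":0,"ty":0,"tz":0.34,"roll":0,"grip":-1},{"tx":0,"ty":0,"tz":0.48,"roll":0,"grip":-1},{"tx":0,"ty":0,"tz":0.48,"roll":0,"grip":-1},{"tx":-0.04,"ty":0,"tz":0.48,"roll":0,"grip":-1},{"tx":-0.07,"ty":0,"tz":0.48,"roll":0,"grip":-1},{"tx":-0.1,"ty":0,"tz":0.48,"roll":0,"grip":-1},{"tx":-0.13,"ty":0,"tz":0.48,"roll":0,"grip":-1},{"tx":-0.16,"ty":0,"tz":0.48,"roll":0,"grip":-1},{"tx":-0.19,"ty":0,"tz":0.48,"roll":0,"grip":-1}]'
python3 w.py
python3 -m inch '[{"tx":-0.015,"ty":0,"tz":0,"roll":0,"grip":-1},{"tx":-0.03,"ty":0,"tz":0,"roll":0,"grip":-1},{"tx":-0.04,"ty":0,"tz":0,"roll":0,"grip":-1},{"tx":-0.045,"ty":0,"tz":0,"roll":0,"grip":-1},{"tx":-0.045,"ty":0,"tz":0,"roll":0,"grip":-1}]'
python3 w.py
```

```text
t: 4.0
tool_pos: [609.9, -112.2, 137.9]
tcp_rot: [3.14, -0.006, 0.05]
contact_force: [5.6, -1.3, -1.8]
width: -0.1
grasp_force: 2.2
t 4.0 tcp [ 609.9 -112.2  137.9] [ 3.14  -0.006  0.05 ] F [ 5.6 -1.3 -1.8] w -0.1 2.2
stand frame [  3.4  -0.9 137.9]
t: 4.42
tool_pos: [599.7, -112.0, 136.2]
tcp_rot: [3.141, -0.002, 0.051]
contact_force: [4.4, -0.5, 3.5]
width: 0.0
grasp_force: 2.3
t 4.42 tcp [ 599.7 -112.   136.2] [ 3.141e+00 -2.000e-03  5.100e-02] F [ 4.4 -0.5  3.5] w 0.0 2.3
stand frame [ -6.8  -0.2 136.2]
```

```bash
python3 -m inch '[{"tx":-0.01,"ty":0,"tz":0,"roll":0,"grip":-1},{"tx":-0.015,"ty":0,"tz":0,"roll":0,"grip":-1},{"tx":-0.015,"ty":0,"tz":0,"roll":0,"grip":-1}]'
python3 -m inch '[{"tx":-0.01,"ty":0,"tz":0,"roll":0,"grip":-1},{"tx":-0.015,"ty":0,"tz":0,"roll":0,"grip":-1},{"tx":-0.015,"ty":0,"tz":0,"roll":0,"grip":-1}]'
python3 w.py
```

```text
t: 4.67
tool_pos: [596.3, -112.0, 135.5]
tcp_rot: [3.142, -0.0, 0.051]
contact_force: [4.7, -1.6, 1.0]
width: 0.2
grasp_force: 2.1
t: 4.92
tool_pos: [595.0, -111.8, 136.0]
tcp_rot: [3.142, -0.004, 0.051]
contact_force: [8.4, -1.0, 0.2]
width: 0.1
grasp_force: 3.5
t 4.92 tcp [ 595.  -111.8  136. ] [ 3.142 -0.004  0.051] F [ 8.4 -1.   0.2] w 0.1 3.5
stand frame [-11.5   0.3 136. ]
```

```bash
python3 -m inch '[{"tx":-0.01,"ty":0,"tz":0,"roll":0,"grip":-1},{"tx":-0.02,"ty":0,"tz":0,"roll":0,"grip":-1},{"tx":-0.02,"ty":0,"tz":0,"roll":0,"grip":-1}]'
python3 -m inch '[{"tx":0.1,"ty":0,"tz":0,"roll":0,"grip":-1},{"tx":0.1,"ty":0,"tz":-0.2,"roll":0,"grip":-1},{"tx":0.1,"ty":0,"tz":-0.4,"roll":0,"grip":-1},{"tx":0.1,"ty":0,"tz":-0.6,"roll":0,"grip":1},{"tx":0.1,"ty":0,"tz":-0.7,"roll":0,"grip":1},{"tx":0.1,"ty":0,"tz":-0.7,"roll":0,"grip":1}]'
python3 w.py
```

```text
t: 5.17
tool_pos: [593.8, -111.7, 137.2]
tcp_rot: [3.141, -0.01, 0.051]
contact_force: [15.0, -0.8, -0.1]
width: 0.2
grasp_force: 6.3
t: 5.67
tool_pos: [610.2, -111.1, 280.4]
tcp_rot: [3.141, -0.005, 0.051]
contact_force: [0.8, 0.7, 0.7]
width: 35.7
grasp_force: 0.0
t 5.67 tcp [ 610.2 -111.1  280.4] [ 3.141 -0.005  0.051] F [0.8 0.7 0.7] w 35.7 0.0
stand frame [3.700e+00 2.000e-01 2.804e+02]
```

```bash
python3 -m inch '[{"tx":-0.216,"ty":-0.857,"tz":0,"roll":0,"grip":1},{"tx":-0.216,"ty":-0.857,"tz":0,"roll":0,"grip":1},{"tx":-0.216,"ty":-0.857,"tz":0,"roll":0,"grip":1},{"tx":-0.216,"ty":-0.857,"tz":0,"roll":0,"grip":1},{"tx":-0.216,"ty":-0.857,"tz":0,"roll":0,"grip":1},{"tx":-0.216,"ty":-0.857,"tz":0,"roll":0,"grip":1}]'
python3 -m inch '[{"tx":-0.216,"ty":-0.857,"tz":0,"roll":0,"grip":1},{"tx":-0.216,"ty":-0.857,"tz":0,"roll":0,"grip":1},{"tx":-0.216,"ty":-0.857,"tz":0,"roll":0,"grip":1},{"tx":-0.216,"ty":-0.857,"tz":0,"roll":0,"grip":1},{"tx":-0.216,"ty":-0.857,"tz":0,"roll":0,"grip":1},{"tx":-0.216,"ty":-0.857,"tz":0,"roll":0,"grip":1},{"tx":-0.216,"ty":-0.857,"tz":0,"roll":0,"grip":1},{"tx":-0.216,"ty":-0.857,"tz":0,"roll":0,"grip":1}]'
python3 w.py
python3 - <<'E'
from h import *
a=robot.get_image("scene");b=robot.get_image("top")
A=cv2.resize(a[130:290,200:360],(400,400),interpolation=2);B=cv2.resize(b[130:250,200:320+70],None,fx=400/120,fy=400/120,interpolation=2)[:, -400:]
B=cv2.resize(b[140:220,310:390],(400,400),interpolation=2)
cv2.imwrite("pics/c1.png",np.hstack([A,B]))
E
```

```text
t: 6.17
tool_pos: [554.6, 62.4, 274.3]
tcp_rot: [-3.14, 0.004, 0.058]
contact_force: [1.8, 0.0, -0.1]
width: 85.2
grasp_force: 0.0
t: 6.83
tool_pos: [506.0, 224.3, 274.5]
tcp_rot: [3.14, 0.001, 0.048]
contact_force: [-0.6, 0.3, 0.3]
width: 85.2
grasp_force: 0.0
t 6.83 tcp [506.  224.3 274.5] [3.14e+00 1.00e-03 4.80e-02] F [-0.6  0.3  0.3] w 85.2 0.0
stand frame [-83.2 340.4 274.5]
```

View pics/c1.png

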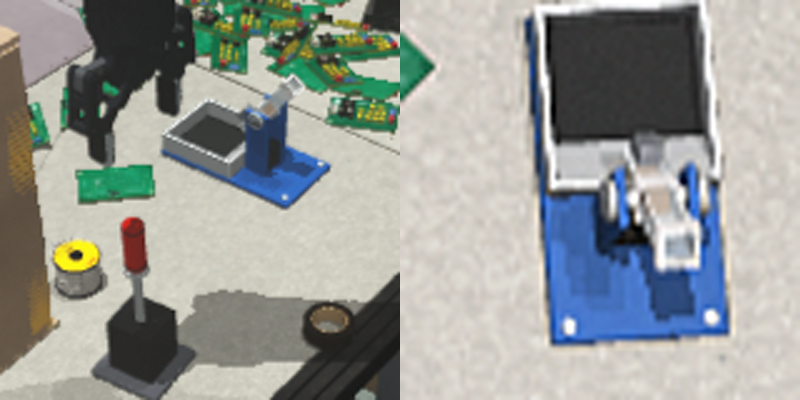

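```bash
python3 -c "
from h import *
print(tri(('scene',(164,317.2)),('top',(189.4,365.4))),proj('scene',[569.3,-113.4,141]),proj('top',[569.3,-113.4,141]))"
python3 -m inch '[{"tx":0.003,"ty":-0.01,"tz":0.15,"roll":0,"grip":1},{"tx":0.003,"ty":-0.01,"tz":0.3,"roll":0,"grip":1},{"tx":0.003,"ty":-0.01,"tz":0.4,"roll":0,"grip":1},{"tx":0.003,"ty":-0.01,"tz":0.5,"roll":0,"grip":1},{"tx":0.003,"ty":-0.01,"tz":0.58,"roll":0,"grip":1},{"tx":0.003,"ty":-0.01,"tz":0.635,"roll":0,"grip":1},{"tx":0.003,"ty":-0.01,"tz":0.635,"roll":0,"grip":1},{"tx":0.003,"ty":-0.01,"tz":0.635,"roll":0,"grip":1}]'
python3 -m inch '[{"tx":0,"ty":0,"tz":0,"roll":0,"grip":-1},{"tx":0,"ty":0,"tz":0,"roll":0,"grip":-1},{"tx":0,"ty":0,"tz":0,"roll":0,"grip":-1},{"tx":0,"ty":0,"tz":0,"roll":0,"grip":-1},{"tx":0,"ty":0,"tz":0,"roll":0,"grip":-1},{"tx":0,"ty":0,"tz":0,"roll":0,"grip":-1},{"tx":0,"ty":0,"tz":0,"roll":0,"grip":-1},{"tx":0,"ty":0,"tz":0,"roll":0,"grip":-1}]' 40
python3 w.py
```

```text
(array([ 571.83583727, -113.47541375,  137.2355203 ]), [np.float64(1.813075450589065), np.float64(1.8130754505889812)]) (np.float64(163.27908769649594), np.float64(318.5815505858323)) (np.float64(189.53480437502262), np.float64(365.2654114883003))
t: 7.6
tool_pos: [506.3, 228.0, 148.2]
tcp_rot: [3.141, 0.001, 0.05]
contact_force: [-0.3, -0.3, 0.2]
width: 85.6
grasp_force: 0.0
t: 8.27
tool_pos: [506.3, 229.1, 148.7]
tcp_rot: [-3.141, -0.001, 0.051]
contact_force: [0.4, 0.9, 4.5]
width: 20.5
grasp_force: 39.0
t 8.27 tcp [506.3 229.1 148.7] [-3.141e+00 -1.000e-03  5.100e-02] F [0.4 0.9 4.5] w 20.5 39.0
stand frame [-82.7 345.2 148.7]
```

```bash
python3 -m inch '[{"tx":0,"ty":0,"tz":-0.05,"roll":0,"grip":-1},{"tx":0,"ty":0,"tz":-0.15,"roll":0,"grip":-1},{"tx":0,"ty":0,"tz":-0.27,"roll":0,"grip":-1},{"tx":0,"ty":0,"tz":-0.39,"roll":0,"grip":-1},{"tx":0,"ty":0,"tz":-0.51,"roll":0,"grip":-1},{"tx":0,"ty":0,"tz":-0.63,"roll":0,"grip":-1},{"tx":0,"ty":0,"tz":-0.73,"roll":0,"grip":-1},{"tx":0,"ty":0,"tz":-0.78,"roll":0,"grip":-1},{"tx":0,"ty":0,"tz":-0.78,"roll":0,"grip":-1}]'
python3 -m inch '[{"tx":0.01,"ty":0.07,"tz":0,"roll":0,"grip":-1},{"tx":0.03,"ty":0.2,"tz":0,"roll":0,"grip":-1},{"tx":0.05,"ty":0.36,"tz":0,"roll":0,"grip":-1},{"tx":0.07,"ty":0.52,"tz":0,"roll":0,"grip":-1},{"tx":0.09,"ty":0.7,"tz":0,"roll":0,"grip":-1},{"tx":0.11,"ty":0.86,"tz":0,"roll":0,"grip":-1}]'
python3 -m inch '[{"tx":0.02,"ty":0.18,"tz":0,"roll":0,"grip":-1},{"tx":0.04,"ty":0.36,"tz":0,"roll":0,"grip":-1},{"tx":0.06,"ty":0.52,"tz":0,"roll":0,"grip":-1},{"tx":0.09,"ty":0.66,"tz":0,"roll":0,"grip":-1},{"tx":0.11,"ty":0.78,"tz":0,"roll":0,"grip":-1},{"tx":0.12,"ty":0.86,"tz":0,"roll":0,"grip":-1},{"tx":0.12,"ty":0.865,"tz":0,"roll":0,"grip":-1},{"tx":0.12,"ty":0.865,"tz":0,"roll":0,"grip":-1}]'
python3 w.py
python3 - <<'E'
from h import *
a=robot.get_image("scene");b=robot.get_image("top")
A=cv2.resize(a[110:190,270:350],(400,400),interpolation=2)
B=cv2.resize(b[140:220,310:390],(400,400),interpolation=2)
cv2.imwrite("pics/c2.png",np.hstack([A,B]))
for n in("scene","top"):
  for th in("rod_tip","rod_collar","tube_mouth"): print(n,th,[(np.round(x["centre"],1).tolist(),round(x["score"],2)) for x in robot.tip_of(n,th)[:2]])
E
```

```text
t: 9.02
tool_pos: [506.8, 229.1, 306.8]
tcp_rot: [-3.14, -0.004, 0.051]
contact_force: [0.6, -0.4, -0.9]
width: 21.0
grasp_force: 39.4
t: 9.52
tool_pos: [536.0, 55.6, 302.6]
tcp_rot: [3.141, 0.003, 0.05]
contact_force: [0.4, 0.1, -0.8]
width: 21.2
grasp_force: 39.4
t: 10.18
tool_pos: [568.7, -114.6, 302.5]
tcp_rot: [-3.141, 0.003, 0.048]
contact_force: [0.2, 1.1, -1.0]
width: 20.7
grasp_force: 39.4
t 10.18 tcp [ 568.7 -114.6  302.5] [-3.141e+00  3.000e-03  4.800e-02] F [ 0.2  1.1 -1. ] w 20.7 39.4
stand frame [-38.   -1.1 302.5]
scene rod_tip [([155.3, 320.8], 0.65)]
scene rod_collar [([117.6, 320.2], 0.56)]
scene tube_mouth [([161.8, 320.0], 0.52)]
top rod_tip [([192.5, 368.0], 0.47)]
top rod_collar [([175.4, 378.8], 0.37)]
top tube_mouth [([188.1, 365.9], 0.63)]
```

View pics/c2.png

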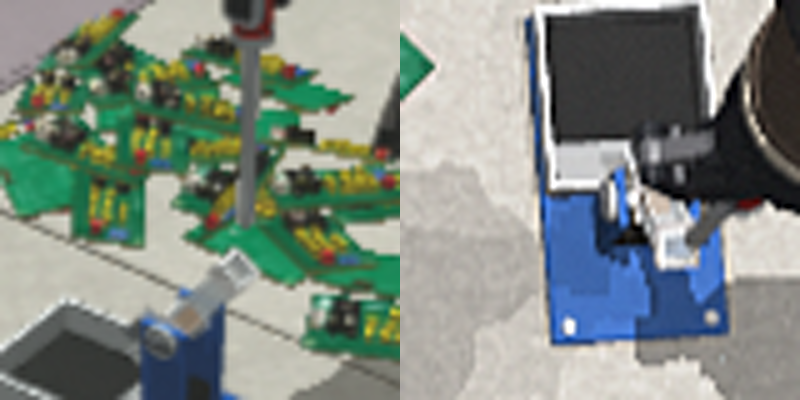

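```bash
python3 -c "
from h import *
P=[568.7,-114.6,167.8]
print(proj('scene',P),proj('top',P))
print('tip',tri(('scene',(155.4,319)),('top',(188.8,368))))
print('mouth',tri(('scene',(162.6,318)),('top',(189.2,365.6))))
P=[569.3,-113.4,141];print(proj('scene',P),proj('top',P))
"
```

```text
(np.float64(155.2554344099509), np.float64(319.3519405291885)) (np.float64(187.8959007769702), np.float64(367.64399720591354))
tip (array([ 567.86503803, -114.58136172,  167.48206278]), [np.float64(1.6538883077924031), np.float64(1.6538883077924011)])
mouth (array([ 570.54803744, -113.55635825,  142.63914923]), [np.float64(0.803845362397208), np.float64(0.8038453623972573)])
(np.float64(163.27908769649594), np.float64(318.5815505858323)) (np.float64(189.53480437502262), np.float64(365.2654114883003))
```

```bash
python3 -m inch '[{"tx":0.018,"ty":-0.005,"tz":0.04,"roll":0,"grip":-1},{"tx":0.018,"ty":-0.005,"tz":0.08,"roll":0,"grip":-1},{"tx":0.018,"ty":-0.005,"tz":0.11,"roll":0,"grip":-1},{"tx":0.018,"ty":-0.005,"tz":0.13,"roll":0,"grip":-1},{"tx":0.018,"ty":-0.005,"tz":0.145,"roll":0,"grip":-1},{"tx":0.018,"ty":-0.005,"tz":0.155,"roll":0,"grip":-1},{"tx":0.018,"ty":-0.005,"tz":0.165,"roll":0,"grip":-1},{"tx":0.018,"ty":-0.005,"tz":0.165,"roll":0,"grip":-1}]'
python3 w.py
```

```text
t: 11.25
tool_pos: [572.3, -112.5, 270.6]
tcp_rot: [-3.142, 0.002, 0.05]
contact_force: [-1.7, -0.2, -1.2]
width: 21.2
grasp_force: 39.3
t 11.25 tcp [ 572.3 -112.5  270.6] [-3.142e+00  2.000e-03  5.000e-02] F [-1.7 -0.2 -1.2] w 21.2 39.3
stand frame [-34.2   0.8 270.6]
```

```bash
python3 -m inch '[{"tx":-0.047,"ty":0,"tz":0.003,"roll":0,"grip":-1},{"tx":-0.093,"ty":0,"tz":0.008,"roll":0,"grip":-1},{"tx":-0.14,"ty":0,"tz":0.016,"roll":0,"grip":-1},{"tx":-0.185,"ty":0,"tz":0.027,"roll":0,"grip":-1},{"tx":-0.185,"ty":0,"tz":0.027,"roll":0,"grip":-1}]'
python3 w.py
python3 - <<'E'
from h import *
a=robot.get_image("scene");b=robot.get_image("top")
A=cv2.resize(a[110:190,270:350],(400,400),interpolation=2)
B=cv2.resize(b[140:220,310:390],(400,400),interpolation=2)
cv2.imwrite("pics/c3.png",np.hstack([A,B]))
E
```

```text
t: 11.67
tool_pos: [534.5, -114.4, 266.5]
tcp_rot: [3.141, -0.001, 0.05]
contact_force: [1.7, 0.0, 0.5]
width: 20.8
grasp_force: 39.9
t 11.67 tcp [ 534.5 -114.4  266.5] [ 3.141e+00 -1.000e-03  5.000e-02] F [1.7 0.  0.5] w 20.8 39.9
stand frame [-72.    0.7 266.5]
```

View pics/c3.png

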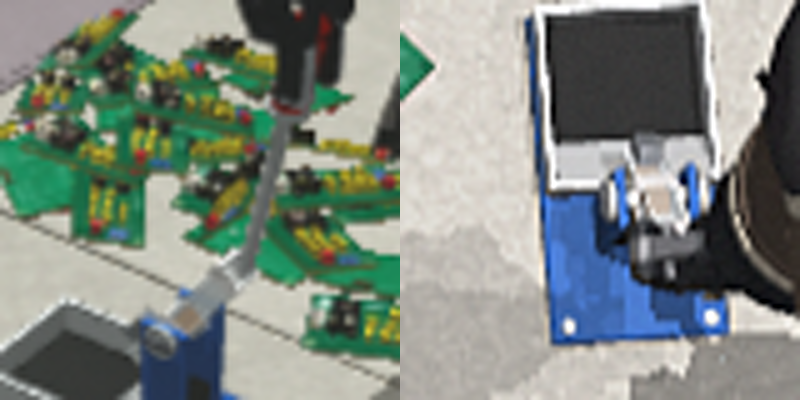

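```bash
python3 -m inch '[{"tx":-0.045,"ty":0,"tz":0.014,"roll":0,"grip":-1},{"tx":-0.088,"ty":0,"tz":0.031,"roll":0,"grip":-1},{"tx":-0.128,"ty":0,"tz":0.051,"roll":0,"grip":-1},{"tx":-0.168,"ty":0,"tz":0.074,"roll":0,"grip":-1},{"tx":-0.205,"ty":0,"tz":0.1,"roll":0,"grip":-1},{"tx":-0.24,"ty":0,"tz":0.13,"roll":0,"grip":-1},{"tx":-0.24,"ty":0,"tz":0.13,"roll":0,"grip":-1}]'
python3 w.py
python3 - <<'E'
from h import *
a=robot.get_image("scene")
A=cv2.resize(a[110:190,270:350],(560,560),interpolation=2)
cv2.imwrite("pics/c4.png",A)
E
```

```text
t: 12.35
tool_pos: [485.8, -116.9, 238.3]
tcp_rot: [-3.141, 0.003, 0.05]
contact_force: [1.4, 0.3, -0.9]
width: 21.2
grasp_force: 39.1
t 12.35 tcp [ 485.8 -116.9  238.3] [-3.141e+00  3.000e-03  5.000e-02] F [ 1.4  0.3 -0.9] w 21.2 39.1
stand frame [-120.8    0.8  238.3]
```

View pics/c4.png

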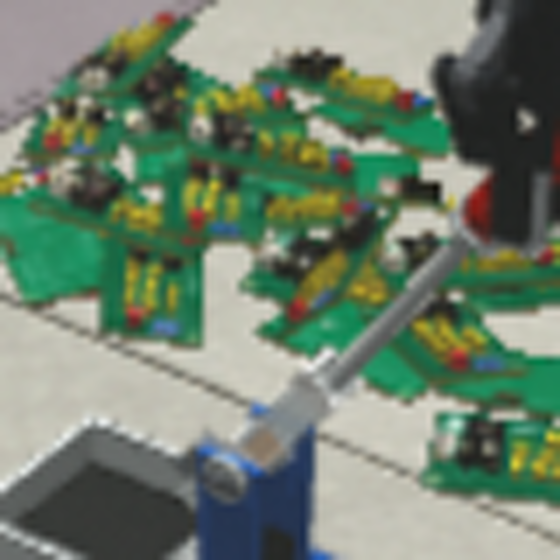

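```bash
python3 -m inch '[{"tx":0.014,"ty":0.002,"tz":0.02,"roll":0,"grip":-1},{"tx":0.028,"ty":0.003,"tz":0.041,"roll":0,"grip":-1},{"tx":0.043,"ty":0.003,"tz":0.061,"roll":0,"grip":-1},{"tx":0.057,"ty":0.003,"tz":0.082,"roll":0,"grip":-1},{"tx":0.072,"ty":0.003,"tz":0.102,"roll":0,"grip":-1},{"tx":0.086,"ty":0.003,"tz":0.123,"roll":0,"grip":-1},{"tx":0.1,"ty":0.003,"tz":0.143,"roll":0,"grip":-1},{"tx":0.115,"ty":0.003,"tz":0.164,"roll":0,"grip":-1},{"tx":0.115,"ty":0.003,"tz":0.164,"roll":0,"grip":-1}]' 60
cat >> w.py <<'E'
q=Ro.from_euler("z",-ya).apply(np.array(p)-[Sx,Sy,0])+[0,0,18.7-88]
u=np.array([-np.sin(.611),0,np.cos(.611)]);n=np.array([np.cos(.611),0,np.sin(.611)])
Fs=Ro.from_euler("z",-ya).apply(s["contact_force"])
print("tip depth",round(65+153.4-q@u,1),"off-axis",round(q@n,1),"Faxial",round(Fs@u,1),"Flat",round(Fs@n,1))
E
python3 w.py
```

```text
t: 13.15
tool_pos: [511.3, -115.9, 206.0]
tcp_rot: [-3.141, 0.001, 0.051]
contact_force: [-0.3, 1.2, -0.6]
width: 20.6
grasp_force: 58.6
t 13.15 tcp [ 511.3 -115.9  206. ] [-3.141e+00  1.000e-03  5.100e-02] F [-0.3  1.2 -0.6] w 20.6 58.6
stand frame [-95.3   0.5 206. ]
tip depth 51.7 off-axis 0.4 Faxial -0.4 Flat -0.5
```

```bash
python3 -m inch '[{"tx":0.006,"ty":0,"tz":0.008,"roll":0,"grip":-1},{"tx":0.011,"ty":0,"tz":0.016,"roll":0,"grip":-1},{"tx":0.017,"ty":0,"tz":0.025,"roll":0,"grip":-1},{"tx":0.023,"ty":0,"tz":0.033,"roll":0,"grip":-1},{"tx":0.029,"ty":0,"tz":0.041,"roll":0,"grip":-1}]'
python3 w.py
python3 -m inch '[{"tx":0.006,"ty":0,"tz":0.008,"roll":0,"grip":-1},{"tx":0.011,"ty":0,"tz":0.016,"roll":0,"grip":-1},{"tx":0.017,"ty":0,"tz":0.025,"roll":0,"grip":-1}]'
python3 w.py
```

```text
t: 13.57
tool_pos: [516.2, -115.8, 199.6]
tcp_rot: [3.141, 0.001, 0.051]
contact_force: [-9.6, 1.6, 15.0]
width: 20.5
grasp_force: 60.0
t 13.57 tcp [ 516.2 -115.8  199.6] [3.141e+00 1.000e-03 5.100e-02] F [-9.6  1.6 15. ] w 20.5 60.0
stand frame [-90.4   0.3 199.6]
tip depth 59.9 off-axis 0.7 Faxial 17.7 Flat 0.9
t: 13.82
tool_pos: [519.8, -115.7, 195.1]
tcp_rot: [3.141, 0.0, 0.05]
contact_force: [-4.2, 1.8, 5.2]
width: 20.6
grasp_force: 59.1
t 13.82 tcp [ 519.8 -115.7  195.1] [3.141 0.    0.05 ] F [-4.2  1.8  5.2] w 20.6 59.1
stand frame [-86.8   0.2 195.1]
tip depth 65.5 off-axis 1.1 Faxial 6.6 Flat -0.4
```

```bash
python3 -m inch '[{"tx":0.006,"ty":0,"tz":0.011,"roll":0,"grip":-1},{"tx":0.011,"ty":0,"tz":0.019,"roll":0,"grip":-1},{"tx":0.016,"ty":0,"tz":0.027,"roll":0,"grip":-1},{"tx":0.021,"ty":0,"tz":0.036,"roll":0,"grip":-1},{"tx":0.026,"ty":0,"tz":0.044,"roll":0,"grip":-1}]'
python3 w.py
python3 -m inch '[{"tx":0.006,"ty":0,"tz":0.008,"roll":0,"grip":-1},{"tx":0.011,"ty":0,"tz":0.016,"roll":0,"grip":-1},{"tx":0.017,"ty":0,"tz":0.025,"roll":0,"grip":-1},{"tx":0.023,"ty":0,"tz":0.033,"roll":0,"grip":-1},{"tx":0.029,"ty":0,"tz":0.041,"roll":0,"grip":-1}]'
python3 w.py
```

```text
t: 14.23
tool_pos: [524.8, -115.4, 186.3]
tcp_rot: [3.141, 0.001, 0.05]
contact_force: [-9.1, 2.4, 13.3]
width: 20.7
grasp_force: 59.7
t 14.23 tcp [ 524.8 -115.4  186.3] [3.141e+00 1.000e-03 5.000e-02] F [-9.1  2.4 13.3] w 20.7 59.7
stand frame [-81.8   0.3 186.3]
tip depth 75.6 off-axis 0.2 Faxial 16.1 Flat 0.3
t: 14.65
tool_pos: [530.4, -115.1, 178.2]
tcp_rot: [3.141, 0.001, 0.05]
contact_force: [-10.5, 1.8, 14.2]
width: 20.7
grasp_force: 59.9
t 14.65 tcp [ 530.4 -115.1  178.2] [3.141e+00 1.000e-03 5.000e-02] F [-10.5   1.8  14.2] w 20.7 59.9
stand frame [-76.2   0.3 178.2]
tip depth 85.5 off-axis 0.0 Faxial 17.6 Flat -0.4
```

```bash
python3 -m inch '[{"tx":0.006,"ty":0,"tz":0.008,"roll":0,"grip":-1},{"tx":0.011,"ty":0,"tz":0.016,"roll":0,"grip":-1},{"tx":0.017,"ty":0,"tz":0.025,"roll":0,"grip":-1},{"tx":0.023,"ty":0,"tz":0.033,"roll":0,"grip":-1},{"tx":0.029,"ty":0,"tz":0.041,"roll":0,"grip":-1}]'
python3 w.py
python3 -m inch '[{"tx":0.006,"ty":0,"tz":0.008,"roll":0,"grip":-1},{"tx":0.011,"ty":0,"tz":0.016,"roll":0,"grip":-1},{"tx":0.017,"ty":0,"tz":0.025,"roll":0,"grip":-1},{"tx":0.023,"ty":0,"tz":0.033,"roll":0,"grip":-1},{"tx":0.029,"ty":0,"tz":0.041,"roll":0,"grip":-1}]'
python3 w.py
```

```text
t: 15.07
tool_pos: [535.7, -114.8, 170.0]
tcp_rot: [3.141, 0.002, 0.05]
contact_force: [-11.9, 3.7, 16.2]
width: 20.5
grasp_force: 60.2
t 15.07 tcp [ 535.7 -114.8  170. ] [3.141e+00 2.000e-03 5.000e-02] F [-11.9   3.7  16.2] w 20.5 60.2
stand frame [-70.8   0.3 170. ]
tip depth 95.3 off-axis -0.2 Faxial 20.0 Flat -0.3
t: 15.48
tool_pos: [541.5, -114.3, 161.7]
tcp_rot: [3.141, 0.002, 0.05]
contact_force: [-11.0, 3.4, 13.8]
width: 20.8
grasp_force: 60.0
t 15.48 tcp [ 541.5 -114.3  161.7] [3.141e+00 2.000e-03 5.000e-02] F [-11.    3.4  13.8] w 20.8 60.0
stand frame [-65.1   0.5 161.7]
tip depth 105.4 off-axis -0.3 Faxial 17.5 Flat -0.9
```

```bash
python3 -m inch '[{"tx":0.006,"ty":-0.003,"tz":0.008,"roll":0,"grip":-1},{"tx":0.011,"ty":-0.003,"tz":0.016,"roll":0,"grip":-1},{"tx":0.017,"ty":-0.003,"tz":0.025,"roll":0,"grip":-1},{"tx":0.023,"ty":-0.003,"tz":0.033,"roll":0,"grip":-1}]'
python3 w.py
python3 - <<'E'
from h import *
a=robot.get_image("scene");b=robot.get_image("top")
A=cv2.resize(a[130:210,260:340],(400,400),interpolation=2)
B=cv2.resize(b[140:220,310:390],(400,400),interpolation=2)
cv2.imwrite("pics/c5.png",np.hstack([A,B]))
E
```

```text
t: 15.82
tool_pos: [547.2, -113.9, 153.6]
tcp_rot: [3.141, 0.001, 0.05]
contact_force: [-2.0, 1.4, -0.4]
width: 20.8
grasp_force: 58.8
t 15.82 tcp [ 547.2 -113.9  153.6] [3.141e+00 1.000e-03 5.000e-02] F [-2.   1.4 -0.4] w 20.8 58.8
stand frame [-59.4   0.7 153.6]
tip depth 115.3 off-axis -0.3 Faxial 0.7 Flat -1.8
```

View pics/c5.png

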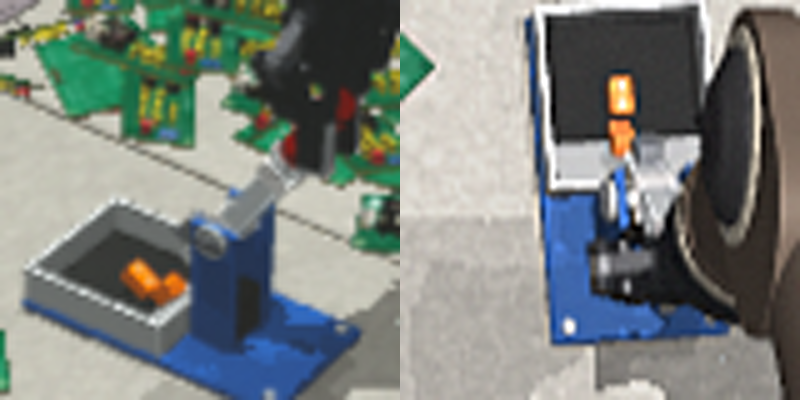

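Both orange blocks are in the tray (top crop (622,95) and (622,135)), and the collar is nearly at the mouth. Next I'll seat the collar.

```bash
python3 -m inch '[{"tx":0.003,"ty":0,"tz":0.004,"roll":0,"grip":-1},{"tx":0.006,"ty":0,"tz":0.008,"roll":0,"grip":-1},{"tx":0.006,"ty":0,"tz":0.008,"roll":0,"grip":-1}]'
python3 w.py
python3 -m inch '[{"tx":0.003,"ty":0,"tz":0.004,"roll":0,"grip":-1},{"tx":0.006,"ty":0,"tz":0.008,"roll":0,"grip":-1},{"tx":0.006,"ty":0,"tz":0.008,"roll":0,"grip":-1}]'
python3 w.py
```

```text
t: 16.17
tool_pos: [548.5, -113.7, 152.0]
tcp_rot: [3.142, 0.0, 0.051]
contact_force: [-1.6, 0.3, -2.7]
width: 20.4
grasp_force: 58.7
t 16.17 tcp [ 548.5 -113.7  152. ] [3.142 0.    0.051] F [-1.6  0.3 -2.7] w 20.4 58.7
stand frame [-58.    0.7 152. ]
tip depth 117.4 off-axis -0.1 Faxial -1.3 Flat -2.8
t: 16.42
tool_pos: [549.2, -113.7, 151.2]
tcp_rot: [3.141, 0.001, 0.05]
contact_force: [-6.8, 0.3, 6.3]
width: 20.7
grasp_force: 59.6
t 16.42 tcp [ 549.2 -113.7  151.2] [3.141e+00 1.000e-03 5.000e-02] F [-6.8  0.3  6.3] w 20.7 59.6
stand frame [-57.3   0.7 151.2]
tip depth 118.4 off-axis 0.0 Faxial 9.1 Flat -1.9
```

```bash
python3 -m inch '[{"tx":-0.002,"ty":0,"tz":0.005,"roll":0,"grip":-1},{"tx":-0.003,"ty":0,"tz":0.006,"roll":0,"grip":-1},{"tx":-0.003,"ty":0,"tz":0.006,"roll":0,"grip":-1}]' 30
python3 w.py
python3 -m inch '[{"tx":-0.003,"ty":0,"tz":0,"roll":0,"grip":-1},{"tx":-0.003,"ty":0,"tz":0,"roll":0,"grip":-0.3},{"tx":-0.003,"ty":0,"tz":0,"roll":0,"grip":1},{"tx":-0.003,"ty":0,"tz":0,"roll":0,"grip":1},{"tx":-0.003,"ty":0,"tz":0,"roll":0,"grip":1},{"tx":-0.003,"ty":0,"tz":0,"roll":0,"grip":1},{"tx":-0.003,"ty":0,"tz":0,"roll":0,"grip":1}]'
python3 -m inch '[{"tx":0,"ty":0,"tz":-0.1,"roll":0,"grip":1},{"tx":0,"ty":0,"tz":-0.25,"roll":0,"grip":1},{"tx":0,"ty":0,"tz":-0.4,"roll":0,"grip":1},{"tx":-0.2,"ty":0,"tz":-0.6,"roll":0,"grip":1},{"tx":-0.4,"ty":0,"tz":-0.7,"roll":0,"grip":1},{"tx":-0.6,"ty":0.0,"tz":-0.7,"roll":0,"grip":1},{"tx":-0.6,"ty":0.3,"tz":-0.7,"roll":0,"grip":1},{"tx":-0.6,"ty":0.5,"tz":-0.7,"roll":0,"grip":1},{"tx":-0.6,"ty":0.5,"tz":-0.7,"roll":0,"grip":1}]'
python3 - <<'E'
from h import *
a=robot.get_image("scene");b=robot.get_image("top")
A=cv2.resize(a[130:210,260:340],(400,400),interpolation=2)
B=cv2.resize(b[140:220,310:390],(400,400),interpolation=2)
cv2.imwrite("pics/c6.png",np.hstack([A,B]))
E
```

```text
t: 16.67
tool_pos: [549.2, -113.7, 150.9]
tcp_rot: [3.141, -0.001, 0.05]
contact_force: [-8.6, 0.9, 13.6]
width: 20.9
grasp_force: 60.0
t 16.67 tcp [ 549.2 -113.7  150.9] [ 3.141e+00 -1.000e-03  5.000e-02] F [-8.6  0.9 13.6] w 20.9 60.0
stand frame [-57.4   0.7 150.9]
tip depth 118.6 off-axis -0.1 Faxial 16.0 Flat 0.8
t: 17.25
tool_pos: [548.7, -113.5, 149.4]
tcp_rot: [-3.142, -0.0, 0.051]
contact_force: [-0.2, 0.4, -0.2]
width: 85.4
grasp_force: 0.0
t: 18.0
tool_pos: [432.3, -224.5, 290.6]
tcp_rot: [3.138, -0.002, 0.047]
contact_force: [0.6, 0.5, 0.1]
width: 85.3
grasp_force: 0.0
```

View pics/c6.png

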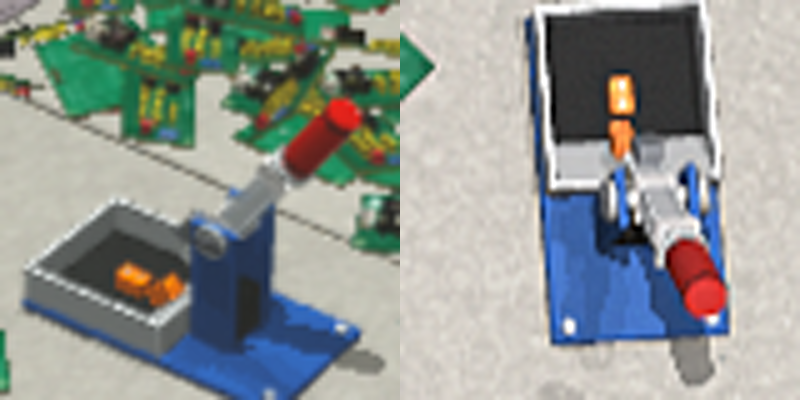

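Run:
```python
from h import *
X,e=tri(('scene',(153.6,328.6)),('top',(199.4,371)));print(X.round(1),np.round(e,1))
q=Ro.from_euler("z",-.051).apply(X-[606.5,-111.5,88]);print(q.round(1),np.degrees(np.arctan2(-q[0],q[2])),np.hypot(q[0],q[2]))
print(robot.get_state()["joint_vel"]); print(robot.finish_job())
```

```text
[ 538.5 -118.1  183.4] [1.5 1.5]
[-68.3  -3.1  95.4] 35.58820221818269 117.30808210182357
[-0.03920604 -0.00494889 -0.07028871  0.02156387 -0.02406301  0.0074777
 -0.05043049]
the job is handed in; nothing more can be done
None
```

The job is done and handed in at about 18 s: the tube is tipped to its stop, both orange blocks are in the tray, and the rod is left in the tube with its collar on the mouth. The judge's result is not shown; I kept the arm clear of the flux jar, tape, tin and reel but did not check them in a final picture.

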